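Slide a badge disc into the die pocket by feel

ROBOT

A 6-joint arm with a two-finger parallel gripper is mounted at the origin on a cart in front of the work surface, level with it; the furniture and walls round the work are solid. World frame = base frame: x ahead of the robot, y to its left, z up, the work surface at z = 0. Lengths are in m, angles in rad, forces in N, time in s.
With the tool pointing down it reaches from about 0.425 to 0.95 m from the base axis. Payload 3.5 kg.
Tool frame: the origin (TCP) lies at the very end of the fingers, on their centre line; the grasp point (between the pads) lies ctrl.tcp_to_grasp behind it (ctrl.tcp_to_grasp is the distance from the TCP to the grasp point, in m); z points along the fingers, y is the line along which they close (so a half turn about z gives the same grasp; the last joint's range is limited). The gripper opens to 85 mm and grips with 20 to 120 N. Pads are 22 mm wide; open, the fingers measure 114 mm over their backs; the gripper's body (76 mm by 85 mm) begins 54 mm behind the grasp point. The pads swing forward as they close: fully open they stand 13 mm farther back than shut.
Start: joints at [-1.308, 0.286, 1.577, -0, 1.279, -0.15], TCP at [0.271, -0.618, 0.231] pointing down, gripper open.
Joint ranges: [-2.77, 2.77], [-0.9, 2.22], [0.21, 2.48], [-1.53, 4.67], [0.24, 2.81], [-2.84, 2.84]. Speed limits (rad/s): [2.79, 2.79, 3.14, 3.14, 3.14, 3.14].

INTERFACE

Orientations are given as a unit quaternion [x, y, z, w].
In Python, from plant import ctrl gives the robot as it stands.
- The arm moves only by the shell command python3 -m inch 'ROWS' [FORCE]. ROWS is JSON, a list of rows, each an object with "slide": the shift along the tool's x, y, z in cm, a list of three; "turn": the turn about the tool's z in rad; "grip": the finger opening in cm, from 0 to 8.54. A call has 1 to 20 rows; each row is the pose to reach, as a shift and turn from the pose commanded when the call began, along the tool's axes at that moment; what a row does not reach only later rows make up. A row lasts 1/10 s, in which the tool goes at most 50 mm and 8.59 degrees, less where a joint would pass 70% of its speed; a pose out of reach is approached as far as the arm can. A call with a gripper value outside its range is refused whole. The fingers move at their own pace and stop on an object; FORCE is the grip in N (left out, the last holds). Time passes only in rows, so rows that repeat a pose let the fingers close. It gives the time, the measured TCP pose, the force, the opening and the grip force at its end, in the units of the state.
- ctrl.get_state(): the state, without advancing time (a new reading comes with each control period).
- ctrl.read_camera(name): name is "side" or "top" or "wrist"; returns (picture, depth): 480x640x3 uint8, red, green, blue; 480x640 float32, m along the optical axis (not along the pixel's ray), 0 where there is no reading.
- ctrl.camera_info(name): a dict with "K" (3x3 intrinsics, pixels), "D" ([k1, k2, p1, p2, k3] as OpenCV has them; the pictures are not rectified), "camera_from_world" (4x4, takes a point from world to camera coordinates); the wrist camera has in their place "T_tool_cam" (4x4, takes a point from camera to tool coordinates, whose origin is the TCP and whose axes are the flange's). Camera axes: x right, y down, z forward; pixel columns grow to the right and rows downward; lengths in m; the calibration is good to about 2 mm. A picture is of the moment at which its call begins: read the wrist's pose just before it. camera_info takes no time and is no camera call.
- ctrl.sign_off(): hands the job in; it is judged then, once.
The state is a dict: "time": time; "qpos": joint angles; "dq": joint speeds; "joint_efforts": joint torques, N m; "eef_pos": TCP position; "tcp_rot": TCP orientation; "contact_force": force on the tool from outside, world axes, zero at the start; "wrist_torque": the same for the moment, N m; "opening": opening from 0.0 (shut) to 1.0 (fully open); "finger_force": force on a finger pad.
Only numpy, scipy, OpenCV 4.12 (cv2) and the standard library are available. Lean on these libraries where they do the work, as an engineer would, in place of code of your own. Each camera call takes 0.05 s, during which the arm holds its last target. There are 200 camera calls.

TASK

Take the yellow badge disc out of the steel tray, lay it flat in the flared open mouth of the blue-railed badge jig and let go of it there. Then, with the fingers shut, push it gently from behind so that it slides along the plate between the rails, without lifting it again, until it drops into the shallow pocket. Stop as soon as you feel it catch, without running on over it, and leave it lying flat, fully home in the pocket. Keep the force light (never more than about 20 newtons of the disc against the jig) and do not disturb the red jigger or the stack of white lids.

Things in the scene. Friction and masses are not known exactly. Their poses are not given: they have to be found in the camera images.
- badge_disc: Loose yellow badge disc, a flat round blank 50 mm in diameter and 9 mm thick, about 120 g (varies). Origin: centre of its underside; z up through its thickness. Starts lying in the steel tray. On the jig's plate it slides with a push of about 0.1 to 0.5 N.
- steel_tray: Shallow round steel tray, 143 mm across, fixed to the table; floor 2 mm thick (the disc lies on it), rim 10 mm high and its inside 57 mm from the centre or more. Origin: centre of its underside.
- badge_jig: Badge jig fixed to the table: dark bed 230 mm long (x), 92 mm wide (y), with a bare aluminium die plate on it and two blue guide rails. Origin: centre of the bed's underside, at table height. x is the feed direction, from the flared mouth end (x = -115 mm) to the far end (+115 mm). The die plate's top, on which the disc slides, is at z = 12 mm; it is 64 mm wide and overhangs the bed's ends.
- mouth (a point): Centre of the jig's open mouth, on the plate's top (jig x = -83 mm, y = 0, z = 12 mm), axes as the jig's. Lay the disc centred here, within 15 mm across and +-25 mm along x. Ahead of it the rails flare into a funnel, 67 mm wide at jig x = -90 mm and narrowing to the channel's 52.6 mm at x = -50 mm. Nothing stands behind it (-x).
- channel (a point): Middle of the straight channel, on the plate's top (jig x = +32 mm, y = 0, z = 12 mm), axes as the jig's. The channel is 52.6 mm wide, jig x = -50 to +115 mm, between the two parallel blue rails, 14 mm wide, whose tops stand 6 mm above the plate (jig z = 18 mm).
- pocket_zone (a point): NOT the pocket itself: middle of the zone where it can be, on the plate's top (jig x = +40 mm, y = 0, z = 12 mm). The plate has one round pocket, 53.4 mm wide, 4.5 mm deep, on the centre line; it is clamped elsewhere each time, so the pocket's centre is anywhere within 30 mm of this point along x, found by feel. The disc falls in by its own weight when pushed slowly (20-30 mm/s).
- zone_end (a point): Far end of that zone (jig x = +70 mm, y = 0, z = 12 mm): the pocket's centre is never beyond. Once in the pocket the disc stands 4.5 mm proud of the plate (underside at jig z = 7.5 mm, against 12 mm while sliding) and a finger pushing its rim from behind, 2 to 3 mm above the plate, feels a hard stop. Pushing on exceeds 20 N or rides over it.
- lid_stack: Bystander: stack of white cup lids, 84 mm across, 46 mm high, loose, origin at the centre of its underside. Leave alone.
- jigger_red: Bystander: red double-cone measuring jigger, 44 mm across, 75 mm high, loose, origin at the centre of its underside. Leave alone.
Things that resemble listed ones, but are neither listed nor needed, are in the scene too. Of the things that look like the steel_tray, the larger one is meant.

How it is judged:
On the way, in this order (a step that is already met when the one before it is completed fails the run):
1. the disc lies flat in the flared mouth of the jig, let go (x of badge_disc in the frame of badge_jig between -0.11 and -0.055 m and y of badge_disc in the frame of badge_jig between -0.015 and 0.015 m and z of badge_disc in the frame of badge_jig between 0.01 and 0.0145 m and angle between badge_disc's own z axis and vertical below 0.08 rad and contact force between the fingers and badge_disc below 0.05 N), for 0.2 s.
2. the disc has been slid along the plate and has dropped flat into the pocket (x of badge_disc in the frame of badge_jig between 0 and 0.08 m and y of badge_disc in the frame of badge_jig between -0.006 and 0.006 m and z of badge_disc in the frame of badge_jig between 0.005 and 0.0092 m and angle between badge_disc's own z axis and vertical below 0.05 rad), for 0.2 s.
At the end, for the whole second after the job is handed in: the disc lies at rest and untouched in the pocket: its underside at least 2.8 mm below the plate's top, tilted by less than 0.05 rad, between the rails (all of step 2 and linear speed of badge_disc below 0.01 m/s and contact force between the fingers and badge_disc below 0.05 N).
It fails at once if the disc is pressed against the jig with more than 20 N (contact force between badge_disc and badge_jig above 20 N).
It fails at once if instead of being slid, the disc is carried low (10 to 33 mm) over the plate beyond the mouth of the jig (x of badge_disc in the frame of badge_jig between -0.03 and 0.14 m and y of badge_disc in the frame of badge_jig between -0.05 and 0.05 m and z of badge_disc in the frame of badge_jig between 0.022 and 0.045 m).
It fails at once if the gripper runs on low over the disc once it is in the pocket ((x of badge_disc in the frame of badge_jig between 0 and 0.08 m and y of badge_disc in the frame of badge_jig between -0.006 and 0.006 m and z of badge_disc in the frame of badge_jig between 0.005 and 0.0092 m and angle between badge_disc's own z axis and vertical below 0.05 rad) and horizontal distance between the grasp point and badge_disc below 0.02 m and height (world z) of the grasp point below 0.05 m).
It fails at once if the stack of lids is moved more than 20 mm (distance of lid_stack from where it was at the start of the episode above 0.02 m).
It fails at once if the red jigger is moved more than 20 mm (distance of jigger_red from where it was at the start of the episode above 0.02 m).
It also fails if it takes over 58 s, if anything falls off the work surface, if the arm or the gripper's body presses on something with over 40 N, if the wrist force passes 120 N, or if a joint passes its speed limit or range.

## Working session

There is one attempt and no reset: what is moved stays moved. The work goes in short steps, Python scripts to look and compute and a shell command to move; the robot and the scene stay as the last step left them, time stands still between calls to the robot, and variables do not carry over. Pictures are saved under pics/ and viewed, at most 10 in all, crops included, and the job is handed in when it is done.

```bash
ls; mkdir -p pics
python3 - <<'E'
from plant import ctrl
import cv2,numpy as np
for n in ("top","side"):
    p,d=ctrl.read_camera(n); cv2.imwrite(f"pics/{n}0.png",p[:,:,::-1]); np.savez(f"{n}0.npz",p=p,d=d)
    print(n,ctrl.camera_info(n))
print(ctrl.camera_info("wrist"),ctrl.tcp_to_grasp); print(ctrl.get_state())
E
```

```text
pics
top {'K': array([[529.40802278,   0.        , 320.31596135],
       [  0.        , 529.40802278, 238.53751651],
       [  0.        ,   0.        ,   1.        ]]), 'D': array([-0.08362171,  0.        ,  0.        ,  0.        ,  0.        ]), 'camera_from_world': array([[-2.80824486e-02, -9.99596329e-01, -4.30752364e-03,
        -2.37346475e-01],
       [-9.86918188e-01,  2.84101471e-02, -1.58698944e-01,
         5.92819062e-01],
       [ 1.58757259e-01, -2.05481508e-04, -9.87317624e-01,
         9.19204804e-01],
       [ 0.00000000e+00,  0.00000000e+00,  0.00000000e+00,
         1.00000000e+00]])}
side {'K': array([[579.28888294,   0.        , 319.48473066],
       [  0.        , 579.28888294, 236.16782355],
       [  0.        ,   0.        ,   1.        ]]), 'D': array([-0.13948354,  0.        ,  0.        ,  0.        ,  0.        ]), 'camera_from_world': array([[-0.8229211 , -0.56814084, -0.00410349,  0.35472906],
       [-0.28315262,  0.41637139, -0.86397885,  0.2817752 ],
       [ 0.49257025, -0.70982452, -0.50351138,  0.99099514],
       [ 0.        ,  0.        ,  0.  
[... 626 characters left out ...]

{'time': 0.1, 'qpos': array([-1.30798561e+00,  2.87096542e-01,  1.57805320e+00, -1.35047805e-05,
        1.27858098e+00, -1.49979461e-01]), 'dq': array([-0.0004853 ,  0.00056879, -0.00482364,  0.00084722, -0.0002506 ,
        0.00019523]), 'joint_efforts': array([ 3.35010373e-04, -4.07298410e+01, -2.93699884e+01, -1.85096146e-04,
        3.41922365e-03, -6.63783609e-06]), 'eef_pos': array([ 0.27066702, -0.61770254,  0.23006027]), 'tcp_rot': array([ 9.78775078e-01,  2.04934631e-01, -6.67322386e-05, -1.06697276e-03]), 'contact_force': array([0.01629794, 0.12579794, 0.36593557]), 'wrist_torque': array([-0.00153341, -0.05154957,  0.01837025]), 'finger_force': 0.0, 'opening': 0.9981598473446518}
```

View pics/top0.png

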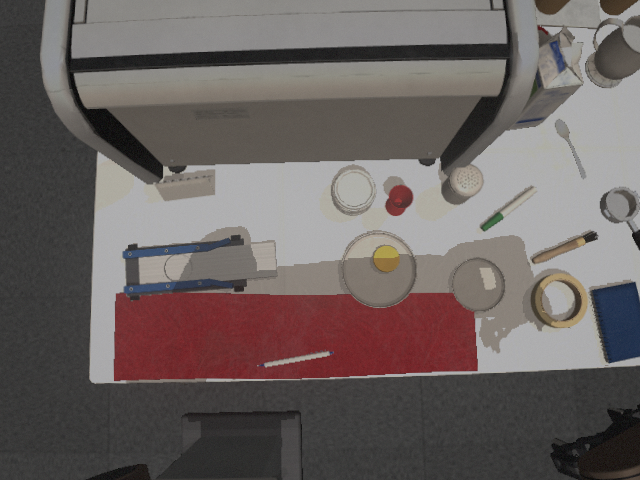

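View pics/side0.png

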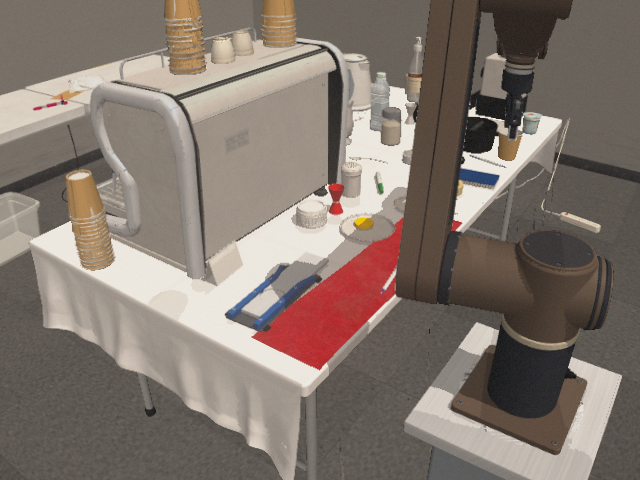

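The top view shows the yellow disc at (386,258), in the larger tray at (379,268). The smaller look-alike tray at (477,285) is empty, and the tape ring at (558,300) is not the disc. The jig runs from about (123,268) to (276,258) with its flared mouth on the right. The lids are at (353,190) and the red jigger at (398,200).

```bash
cat > h.py <<'E'
import cv2,numpy as np
from plant import ctrl
def top_world(px,z,name="top"):
    c=ctrl.camera_info(name); px=np.array(px,float).reshape(-1,1,2)
    n=cv2.undistortPoints(px,c["K"],c["D"]).reshape(-1,2)
    r=np.c_[n,np.ones(len(n))]; M=c["camera_from_world"]; R,t=M[:3,:3],M[:3,3]
    w=r@R; o=-R.T@t
    return o+w*((z-o[2])/w[:,2])[:,None]
E
python3 - <<'E'
from h import *
p=np.load("top0.npz")["p"]; hsv=cv2.cvtColor(p,cv2.COLOR_RGB2HSV)
def comp(lo,hi,box):
    m=cv2.inRange(hsv,lo,hi); k=np.zeros_like(m); x0,y0,x1,y1=box; k[y0:y1,x0:x1]=m[y0:y1,x0:x1]
    return k
m=comp((20,120,80),(35,255,255),(340,230,420,310))
n,l,s,c=cv2.connectedComponentsWithStats(m); i=1+s[1:,4].argmax(); print(s[i],c[i],"disc",top_world(c[i],0.010))
m=comp((100,120,40),(125,255,255),(110,225,290,310))
n,l,s,c=cv2.connectedComponentsWithStats(m)
for i in range(1,n):
    if s[i,4]>50:
        q=np.argwhere(l==i)[:,::-1]; w=top_world(q,0.018)[:,:2]; 
        print(s[i],c[i]); 
        for a in range(120,250,10):
            v=w[(q[:,0]>=a)&(q[:,0]<a+10)]
            if len(v): print(a,v.mean(0).round(4),v[:,0].min().round(4),v[:,0].max().round(4),end=';')
        print("y range",w[:,1].min(),w[:,1].max())
print("plate end",top_world([[276,240],[276,277]],0.012))
cr=cv2.resize(p[225:315,110:290],None,fx=4,fy=4,interpolation=cv2.INTER_CUBIC)
cr2=cv2.resize(p[225:315,335:515],None,fx=4,fy=4,interpolation=cv2.INTER_CUBIC)[:,:520]
cv2.imwrite("pics/crop.png",cv2.vconcat([cr[:300],cv2.resize(cr2,(720,498))[:290]])[:,:,::-1])
d=np.load("top0.npz")["d"]
E
```

```text
[373 246  26  12 233] [385.68669528 252.35193133] disc [[ 0.56178432 -0.37678843  0.01      ]]
plate end [[ 0.59104356 -0.17020456  0.012     ]
 [ 0.52091809 -0.16913061  0.012     ]]
```

View pics/crop.png

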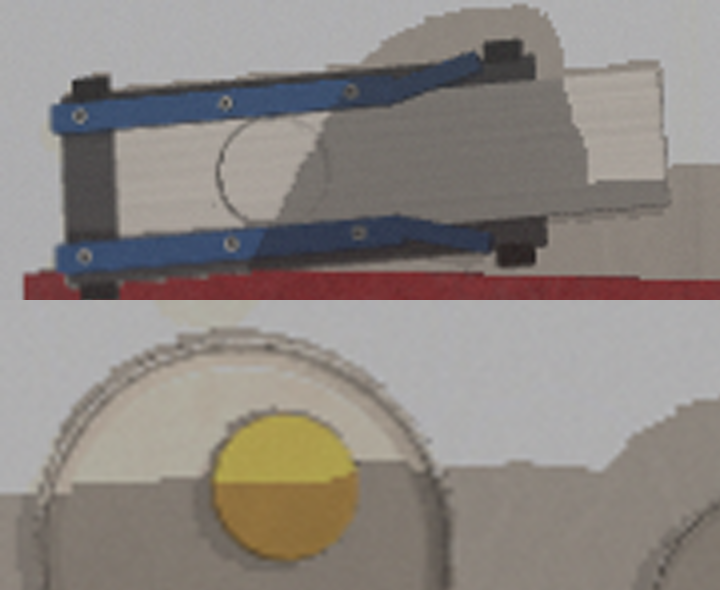

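The upper crop shows the jig, with its flare and open plate end on the right. A pocket outline is visible around crop (273,170), full-image px about (178,267). The lower crop shows the yellow disc in the larger tray at px (386.6,258.4), clear of the rim.

Run:
```python
from h import *
from scipy.spatial.transform import Rotation as Ro
p=np.load("top0.npz")["p"]; hsv=cv2.cvtColor(p,cv2.COLOR_RGB2HSV)
print(hsv[252,150],hsv[287,140],hsv[262,386],p[252,150])
m=cv2.inRange(hsv,np.array([8,110,50]),np.array([35,255,255])); m[:230]=0;m[310:]=0;m[:,:345]=0;m[:,415:]=0
n,l,s,c=cv2.connectedComponentsWithStats(m); i=1+s[1:,4].argmax(); print(s[i],c[i],"disc",top_world(c[i],0.010))
D=top_world(c[i],0.010)[0]
m=cv2.inRange(hsv,np.array([95,80,30]),np.array([130,255,255])); m[:225]=0;m[310:]=0;m[:,:110]=0;m[:,290:]=0
q=np.argwhere(m>0)[:,::-1]; print(len(q)); w=top_world(q,0.018)[:,:2]
L=[]
for sel in (q[:,1]<268,q[:,1]>=268):
    v=w[sel]; y1=v[:,1].max(); st=v[v[:,1]>y1-0.15]
    bins=np.arange(y1-0.15,y1-0.004,0.01); ctr=np.array([[v[(abs(v[:,1]-b-.005)<.005)][:,k].mean() for k in (0,1)] for b in bins])
    f=np.polyfit(ctr[:,1],ctr[:,0],1); print("x=f(y)",f,"ymax",y1,"ymin",v[:,1].min()); L.append((f,y1))
s=np.mean([f[0] for f,_ in L]); u=np.array([s,1])/np.hypot(s,1)
A,B=[np.array([f[0]*y+f[1],y]) for f,y in L]
sep=abs(np.cross(u,A-B)); print("rail centre sep (66.6)",sep)
E_=(A+B)/2; J=E_-0.115*u
print("jig axis",u,"yaw",np.arctan2(u[1],u[0]),"origin",J,"along ends",(A-B)@u)
print("mouth",J-0.083*u,"dist",np.linalg.norm(J-.083*u))
P=top_world([178,267.5],0.012)[0,:2]; print("pocket seen jig",(P-J)@u,np.cross(u,P-J),P)
print("disc",D)
R=Ro.from_quat(ctrl.get_state()["tcp_rot"]).as_matrix(); print(R.round(4))
# depths check
d=np.load("top0.npz")["d"]; c=ctrl.camera_info("top")
for px in [(386,258),(370,275),(200,267),(260,255)]:
    print(px,d[px[1],px[0]])
```

```text
[108 113 113] [109 119 109] [ 18 142 142] [ 63  83 113]
[373 246  26  26 532] [385.92105263 258.41541353] disc [[ 0.55024992 -0.37668863  0.01      ]]
1263
x=f(y) [-0.06508557  0.57852333] ymax 0.12095321830341277 ymin -0.08005689255827825
x=f(y) [-0.06166317  0.51125966] ymax 0.11716763372137612 ymin -0.08554298624712889
rail centre sep (66.6) 0.06672234409670777
jig axis [-0.06324749  0.99799787] yaw 1.6340860574368399 origin [0.54461634 0.00429067] along ends -0.00043530754860858387
mouth [ 0.54986588 -0.07854315] dist 0.5554471312196402
pocket seen jig 0.011912572997042138 8.570687319407939e-05 [0.54377737 0.01617397]
disc [ 0.55024992 -0.37668863  0.01      ]
[[ 9.160e-01  4.012e-01 -6.000e-04]
 [ 4.012e-01 -9.160e-01  2.100e-03]
 [ 3.000e-04 -2.100e-03 -1.000e+00]]
(386, 258) 0.99255884
(370, 275) 0.99987406
(200, 267) 0.9906391
(260, 255) 0.9961576<stdin>:17: DeprecationWarning: Arrays of 2-dimensional vectors are deprecated. Use arrays of 3-dimensional vectors instead. (deprecated in NumPy 2.0)
<stdin>:21: DeprecationWarning: Arrays of 2-dimensional vectors are deprecated. Use arrays of 3-dimensional vectors instead. (deprecated in NumPy 2.0)
```

```bash
python3 -m inch '[{"slide":[35.2,-10.9,8],"turn":0.97,"grip":6},{"slide":[35.2,-10.9,8],"turn":0.97,"grip":6},{"slide":[35.2,-10.9,8],"turn":0.97,"grip":6},{"slide":[35.2,-10.9,8],"turn":0.97,"grip":6},{"slide":[35.2,-10.9,8],"turn":0.97,"grip":6},{"slide":[35.2,-10.9,8],"turn":0.97,"grip":6},{"slide":[35.2,-10.9,8],"turn":0.97,"grip":6},{"slide":[35.2,-10.9,8],"turn":0.97,"grip":6},{"slide":[35.2,-10.9,8],"turn":0.97,"grip":6},{"slide":[35.2,-10.9,8],"turn":0.97,"grip":6},{"slide":[35.2,-10.9,8],"turn":0.97,"grip":6},{"slide":[35.2,-10.9,8],"turn":0.97,"grip":6}]' 30
cat >> h.py <<'E'
from scipy.spatial.transform import Rotation as Ro
def wrist(fn):
    s=ctrl.get_state(); p,d=ctrl.read_camera("wrist"); cv2.imwrite(fn,p[:,:,::-1])
    T=np.eye(4);T[:3,:3]=Ro.from_quat(s["tcp_rot"]).as_matrix();T[:3,3]=s["eef_pos"]
    c=ctrl.camera_info("wrist"); return s,p,d,T,T@c["T_tool_cam"],c
def ray(px,z,M,c):
    n=cv2.undistortPoints(np.array(px,float).reshape(-1,1,2),c["K"],c["D"]).reshape(-1,2)
    w=np.c_[n,np.ones(len(n))]@M[:3,:3].T; o=M[:3,3]; return o+w*((z-o[2])/w[:,2])[:,None]
def disc(p):
    m=cv2.inRange(cv2.cvtColor(p,cv2.COLOR_RGB2HSV),np.array([8,110,50]),np.array([35,255,255]))
    n,l,s,c=cv2.connectedComponentsWithStats(m); i=1+s[1:,4].argmax(); return s[i],c[i]
E
python3 - <<'E'
from h import *
s,p,d,T,M,c=wrist("pics/w1.png")
b,ct=disc(p); w=ray(ct,0.011,M,c)[0]; print(b,ct,w,"tool offset",T[:3,:3].T@(w-T[:3,3]),s["eef_pos"],s["qpos"][5])
print(T[:3,:3].round(3))
E
```

```text
time: 1.3
eef_pos: [0.5487, -0.3785, 0.1518]
tcp_rot: [0.961, -0.276, 0.0, 0.0]
contact_force: [-0.7, -0.5, 1.0]
opening: 0.702
finger_force: 0.0
[ 288  195   60   60 2805] [317.79358289 224.49946524] [ 0.55125029 -0.3786121   0.011     ] tool offset [ 0.0021289 -0.0013352  0.140777 ] [ 0.54869431 -0.37853578  0.1517762 ] 1.3742356320567743
[[ 0.848 -0.53   0.   ]
 [-0.53  -0.848 -0.001]
 [ 0.001  0.    -1.   ]]
```

View pics/w1.png

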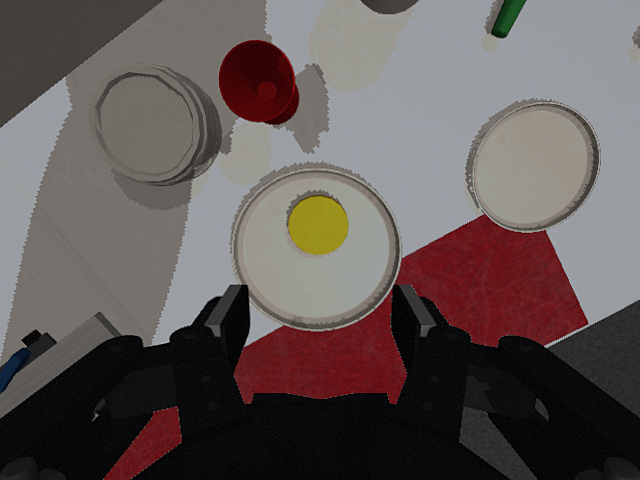

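The disc is at (318,224), centred between the open fingers apart from about 2 mm. The lids at (155,125) and jigger at (260,85) are clear of the fingers. Descending in two stages, with a force check.

```bash
python3 -m inch '[{"slide":[0.15,-0.1,4],"turn":0,"grip":6},{"slide":[0.15,-0.1,8],"turn":0,"grip":6},{"slide":[0.15,-0.1,11],"turn":0,"grip":6},{"slide":[0.15,-0.1,13],"turn":0,"grip":6},{"slide":[0.15,-0.1,14],"turn":0,"grip":6},{"slide":[0.15,-0.1,14.5],"turn":0,"grip":6},{"slide":[0.15,-0.1,14.5],"turn":0,"grip":6},{"slide":[0.15,-0.1,14.5],"turn":0,"grip":6}]'
python3 - <<'E'
from h import *
s,p,d,T,M,c=wrist("pics/w2.png")
b,ct=disc(p); w=ray(ct,0.011,M,c)[0]; print(b,ct,w,"tool offset",T[:3,:3].T@(w-T[:3,3]),s["eef_pos"],s["contact_force"])
E
```

```text
time: 2.15
eef_pos: [0.5521, -0.3782, 0.008]
tcp_rot: [0.961, -0.275, 0.001, 0.001]
contact_force: [0.5, -0.2, 1.5]
opening: 0.703
finger_force: 0.0
[ 264  247  115  110 9816] [321.04788101 301.66483293] [ 0.55240766 -0.37941177  0.011     ] tool offset [ 0.00095389  0.00089094 -0.00301513] [ 0.55207562 -0.37815671  0.00798184] [ 0.45703849 -0.15988383  1.49161385]
```

View pics/w2.png

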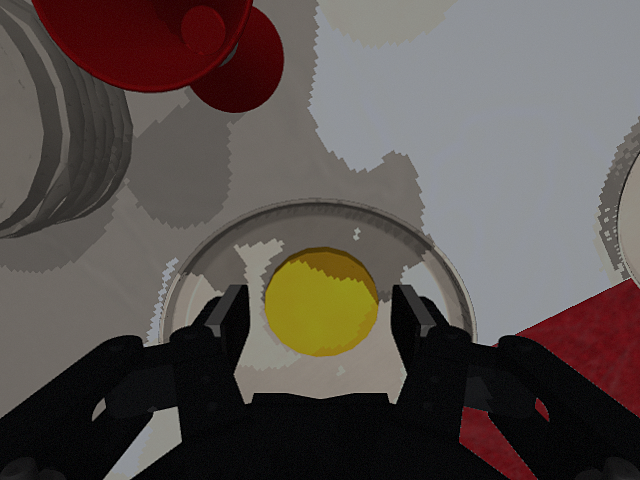

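The disc at (321,302) sits between the pads, clear of the rim. Lowering a little more and closing.

```bash
python3 -m inch '[{"slide":[0.1,0.05,0.4],"turn":0,"grip":6},{"slide":[0.1,0.05,0.7],"turn":0,"grip":6},{"slide":[0.1,0.05,0.7],"turn":0,"grip":6},{"slide":[0.1,0.05,0.7],"turn":0,"grip":4.6},{"slide":[0.1,0.05,0.7],"turn":0,"grip":4.6},{"slide":[0.1,0.05,0.7],"turn":0,"grip":4.6},{"slide":[0.1,0.05,0.7],"turn":0,"grip":4.6},{"slide":[0.1,0.05,0.7],"turn":0,"grip":4.6},{"slide":[0.1,0.05,0.7],"turn":0,"grip":4.6}]' 30
```

```text
time: 3.1
eef_pos: [0.552, -0.3781, -0.0006]
tcp_rot: [0.961, -0.275, 0.0, 0.0]
contact_force: [0.7, 1.4, 0.1]
opening: 0.561
finger_force: 31.3
```

```bash
python3 -m inch '[{"slide":[0,0,-2],"turn":0,"grip":4.6},{"slide":[0,0,-5],"turn":0,"grip":4.6},{"slide":[0,0,-7],"turn":0,"grip":4.6},{"slide":[-2,-3.1,-7],"turn":-0.1,"grip":4.6},{"slide":[-4.2,-6.6,-7],"turn":-0.2,"grip":4.6},{"slide":[-6.5,-10.2,-7],"turn":-0.3,"grip":4.6},{"slide":[-8.8,-13.9,-7],"turn":-0.4,"grip":4.6},{"slide":[-11.1,-17.5,-7],"turn":-0.5,"grip":4.6},{"slide":[-13.4,-21.1,-7],"turn":-0.6,"grip":4.6},{"slide":[-15,-23.7,-7],"turn":-0.62,"grip":4.6},{"slide":[-15.8,-24.9,-7],"turn":-0.62,"grip":4.6},{"slide":[-15.8,-24.9,-7],"turn":-0.62,"grip":4.6},{"slide":[-15.8,-24.9,-7],"turn":-0.62,"grip":4.6},{"slide":[-15.8,-24.9,-7],"turn":-0.62,"grip":4.6}]'
python3 - <<'E'
from h import *
s,p,d,T,M,c=wrist("pics/w3.png")
b,ct=disc(p); w=ray(ct,s["eef_pos"][2]+0.0116,M,c)[0]; print(b,ct,w,"tool offset",T[:3,:3].T@(w-T[:3,3]))
J=np.array([.54462,.00429]);u=np.array([-.06325,.998]);v=np.array([-u[1],u[0]])
for q in (w,s["eef_pos"]): print("jig",(q[:2]-J)@u,(q[:2]-J)@v)
print(T[:3,:3].round(4),s["eef_pos"])
E
```

```text
time: 4.5
eef_pos: [0.5497, -0.0847, 0.0694]
tcp_rot: [1.0, 0.031, 0.0, 0.0]
contact_force: [-0.0, -0.7, -1.4]
opening: 0.556
finger_force: 31.5
[  261   252   119   117 10963] [320.0223479  309.98932774] [ 0.55072963 -0.08544824  0.08102516] tool offset [ 0.00094095  0.00084844 -0.0115992 ]
jig -0.0899451984085073 -0.00042146460063961625
jig -0.08910138324475535 0.0005137531256313149
[[ 9.981e-01  6.120e-02  4.000e-04]
 [ 6.120e-02 -9.981e-01 -5.000e-04]
 [ 3.000e-04  6.000e-04 -1.000e+00]] [ 0.54974291 -0.08466527  0.06942516]
```

View pics/w3.png

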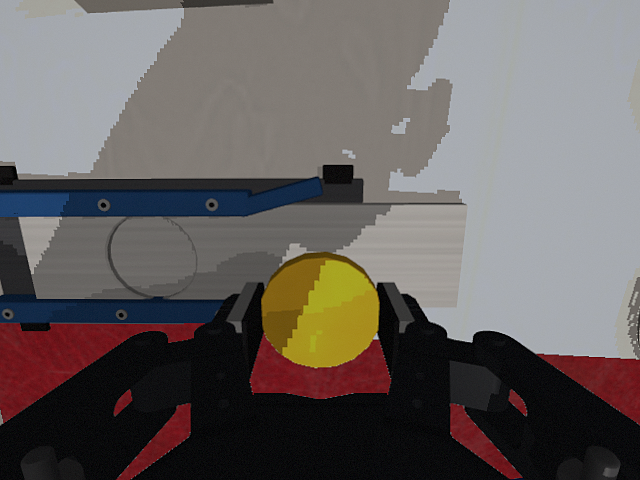

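The disc at (320,310) is held flat over the mouth. The rails are at rows 205 and 314, and the pocket outline is around (152,256). Checking the jig line from this picture before lowering.

Run:
```python
from h import *
s=ctrl.get_state();T=np.eye(4);T[:3,:3]=Ro.from_quat(s["tcp_rot"]).as_matrix();T[:3,3]=s["eef_pos"];c=ctrl.camera_info("wrist");M=T@c["T_tool_cam"]
J=np.array([.54462,.00429]);u=np.array([-.06325,.998]);v=np.array([-u[1],u[0]])
for px,z in [((212,205),.018),((104,205),.018),((121,314),.018),((8,314),.018),((152,256),.012),((248,193),.018)]:
    w=ray(px,z,M,c)[0,:2]; print(px,w,"jig",((w-J)@u).round(4),((w-J)@v).round(4))
```

```text
(212, 205) [ 0.57928264 -0.02372675] jig -0.0302 -0.0328
(104, 205) [0.57567112 0.03667909] jig 0.0304 -0.033
(121, 314) [0.50898772 0.03293836] jig 0.0308 0.0337
(8, 314) [0.50421142 0.10317841] jig 0.1012 0.0341
(152, 256) [0.54522416 0.0144493 ] jig 0.0101 -0.0012
(248, 193) [ 0.58715662 -0.04363056] jig -0.0505 -0.0394
```

```bash
python3 -m inch '[{"slide":[0,0,2.5],"turn":0,"grip":4.6},{"slide":[0,0,4.5],"turn":0,"grip":4.6},{"slide":[0,0,5.4],"turn":0,"grip":4.6},{"slide":[0,0,5.7],"turn":0,"grip":4.6},{"slide":[0,0,5.85],"turn":0,"grip":4.6},{"slide":[0,0,5.9],"turn":0,"grip":4.6},{"slide":[0,0,5.9],"turn":0,"grip":4.6},{"slide":[0,0,5.9],"turn":0,"grip":4.6}]'
```

```text
time: 5.35
eef_pos: [0.5501, -0.0834, 0.0111]
tcp_rot: [1.0, 0.031, 0.001, 0.0]
contact_force: [-0.2, 0.2, -1.0]
opening: 0.552
finger_force: 31.5
```

```bash
python3 -m inch '[{"slide":[0,0,0.05],"turn":0,"grip":4.6},{"slide":[0,0,0.1],"turn":0,"grip":4.6},{"slide":[0,0,0.1],"turn":0,"grip":4.6},{"slide":[0,0,0.1],"turn":0,"grip":4.6}]'
```

```text
time: 5.75
eef_pos: [0.5498, -0.0833, 0.0098]
tcp_rot: [1.0, 0.031, 0.0, 0.0]
contact_force: [-0.9, 1.0, 1.3]
opening: 0.557
finger_force: 31.7
```

```bash
python3 -m inch '[{"slide":[0,0,0.1],"turn":0,"grip":6.4},{"slide":[0,0,0.1],"turn":0,"grip":6.4},{"slide":[0,0,0.1],"turn":0,"grip":6.4},{"slide":[0,0,0.1],"turn":0,"grip":6.4},{"slide":[0,0,-1],"turn":0,"grip":6.4},{"slide":[0,0,-3],"turn":0,"grip":6.4},{"slide":[0,0,-6],"turn":0,"grip":6.4},{"slide":[0,0,-9],"turn":0,"grip":6.4},{"slide":[0,0,-9],"turn":0,"grip":6.4},{"slide":[0,0,-9],"turn":0,"grip":6.4},{"slide":[0,0,-9],"turn":0,"grip":6.4}]' 30
python3 - <<'E'
from h import *
s,p,d,T,M,c=wrist("pics/w4.png")
b,ct=disc(p); w=ray(ct,0.021,M,c)[0]; print(b,ct,w,"tool offset",T[:3,:3].T@(w-T[:3,3]))
J=np.array([.54462,.00429]);u=np.array([-.06325,.998]);v=np.array([-u[1],u[0]])
for q in (w,s["eef_pos"]): print("jig",(q[:2]-J)@u,(q[:2]-J)@v)
print(s["eef_pos"])
E
```

```text
time: 6.85
eef_pos: [0.5486, -0.0829, 0.0984]
tcp_rot: [1.0, 0.031, -0.001, -0.0]
contact_force: [-0.3, -0.1, 0.8]
opening: 0.75
finger_force: 0.0
[ 283  210   76   75 4456] [320.61153501 247.04421005] [ 0.54979355 -0.08396426  0.021     ] tool offset [0.00126756 0.00117269 0.07739931]
jig -0.08840497427792691 0.00041888128167071574
jig -0.08729031062871688 0.001544612841954933
[ 0.54859957 -0.08292303  0.09840236]
```

View pics/w4.png

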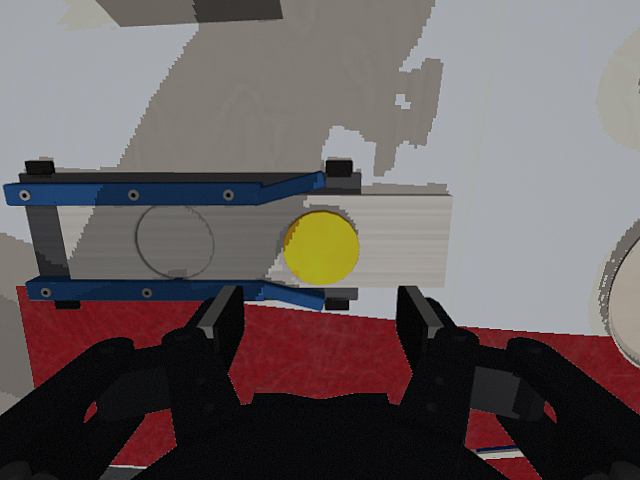

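The released disc lies flat in the mouth at (320,247), centred between the flares. The pocket outline is around (175,241). Next: shut the fingers and come down behind it.

```bash
python3 -m inch '[{"slide":[0.1,2,0],"turn":0,"grip":0},{"slide":[0.1,4.5,0],"turn":0,"grip":0},{"slide":[0.1,5.9,0],"turn":0,"grip":0},{"slide":[0.1,5.9,0],"turn":0,"grip":0},{"slide":[0.1,5.9,2],"turn":0,"grip":0},{"slide":[0.1,5.9,4],"turn":0,"grip":0},{"slide":[0.1,5.9,6],"turn":0,"grip":0},{"slide":[0.1,5.9,7.3],"turn":0,"grip":0},{"slide":[0.1,5.9,8],"turn":0,"grip":0},{"slide":[0.1,5.9,8.3],"turn":0,"grip":0},{"slide":[0.1,5.9,8.3],"turn":0,"grip":0},{"slide":[0.1,5.9,8.3],"turn":0,"grip":0},{"slide":[0.1,5.9,8.3],"turn":0,"grip":0}]' 30
python3 - <<'E'
from h import *
s,p,d,T,M,c=wrist("pics/w5.png")
b,ct=disc(p); w=ray(ct,0.021,M,c)[0]
J=np.array([.54462,.00429]);u=np.array([-.06325,.998]);v=np.array([-u[1],u[0]])
for q in (w,s["eef_pos"]): print("jig",(q[:2]-J)@u,(q[:2]-J)@v)
print(s["eef_pos"],s["contact_force"],s["opening"],b)
E
```

```text
time: 8.2
eef_pos: [0.5549, -0.1424, 0.0173]
tcp_rot: [1.0, 0.031, 0.001, 0.0]
contact_force: [0.4, -0.2, -0.7]
opening: 0.002
finger_force: 0.0
jig -0.08879632073150555 -0.0029469452372531827
jig -0.14701111304393197 -0.000988819217309843
[ 0.55490525 -0.14236388  0.01730686] [ 0.3938905  -0.19061564 -0.66396841] 0.0024247974886815768 [ 126  250  118  105 8988]
```

View pics/w5.png

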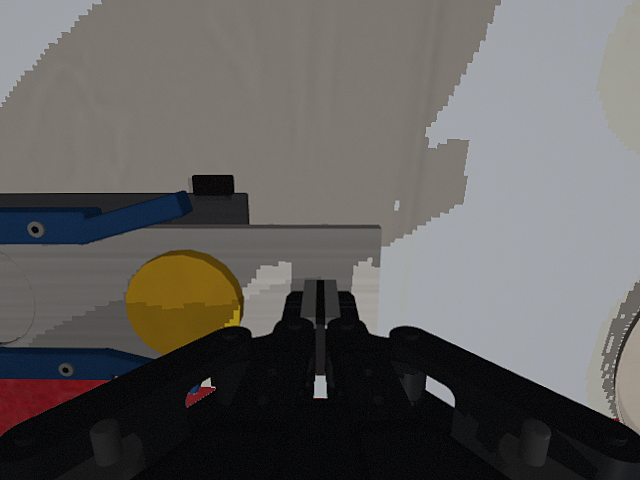

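The fingers are shut at (320,300), behind the disc at (185,305), with a clear gap. I lower to about 2.5 mm above the plate and start pushing at 25 mm/s.

```bash
python3 -m inch '[{"slide":[0,0,0.1],"turn":0,"grip":0},{"slide":[0,0,0.2],"turn":0,"grip":0},{"slide":[0,0,0.25],"turn":0,"grip":0},{"slide":[0,0,0.25],"turn":0,"grip":0},{"slide":[0,0,0.25],"turn":0,"grip":0}]'
```

```text
time: 8.75
eef_pos: [0.5541, -0.142, 0.0138]
tcp_rot: [1.0, 0.031, -0.0, -0.0]
contact_force: [-0.9, -0.2, 0.3]
opening: 0.001
finger_force: 0.0
```

```bash
python3 -m inch '[{"slide":[0,-0.25,0],"turn":0,"grip":0},{"slide":[0,-0.5,0],"turn":0,"grip":0},{"slide":[0,-0.75,0],"turn":0,"grip":0},{"slide":[0,-1,0],"turn":0,"grip":0},{"slide":[0,-1.25,0],"turn":0,"grip":0}]'
```

```text
time: 9.25
eef_pos: [0.5534, -0.1293, 0.0138]
tcp_rot: [1.0, 0.031, 0.0, -0.0]
contact_force: [0.1, 0.4, 0.2]
opening: 0.003
finger_force: 0.0
```

```bash
python3 -m inch '[{"slide":[0,-0.25,-0.06],"turn":0,"grip":0},{"slide":[0,-0.5,-0.06],"turn":0,"grip":0},{"slide":[0,-0.75,-0.06],"turn":0,"grip":0},{"slide":[0,-1,-0.06],"turn":0,"grip":0},{"slide":[0,-1.25,-0.06],"turn":0,"grip":0},{"slide":[0,-1.5,-0.06],"turn":0,"grip":0},{"slide":[0,-1.75,-0.06],"turn":0,"grip":0},{"slide":[0,-2,-0.06],"turn":0,"grip":0},{"slide":[0,-2.25,-0.06],"turn":0,"grip":0},{"slide":[0,-2.5,-0.06],"turn":0,"grip":0},{"slide":[0,-2.75,-0.06],"turn":0,"grip":0},{"slide":[0,-3,-0.06],"turn":0,"grip":0},{"slide":[0,-3.25,-0.06],"turn":0,"grip":0},{"slide":[0,-3.5,-0.06],"turn":0,"grip":0},{"slide":[0,-3.75,-0.06],"turn":0,"grip":0},{"slide":[0,-4,-0.06],"turn":0,"grip":0}]'
cat > look.py <<'E'
from h import *
import sys
s,p,d,T,M,c=wrist(sys.argv[1])
m=cv2.inRange(cv2.cvtColor(p,cv2.COLOR_RGB2HSV),np.array([8,110,50]),np.array([35,255,255]))
n,l,st,cc=cv2.connectedComponentsWithStats(m); i=1+st[1:,4].argmax()
y,x=np.argwhere(l==i).T
J=np.array([.54462,.00429]);u=np.array([-.06325,.998])
q=[x.min(),y[x==x.min()].mean()];r=[x.max(),y[x==x.max()].mean()]
print("disc ends jig x",[(((ray(k,0.021,M,c)[0,:2])-J)@u).round(4) for k in (q,r)],"tcp",((s["eef_pos"][:2]-J)@u).round(4),st[i],s["contact_force"].round(2),s["eef_pos"].round(4))
E
python3 look.py pics/w6.png
```

```text
time: 10.85
eef_pos: [0.551, -0.0895, 0.0145]
tcp_rot: [1.0, 0.031, 0.0, 0.0]
contact_force: [0.3, -0.5, 1.7]
opening: 0.001
finger_force: 1.2
disc ends jig x [np.float64(-0.0396), np.float64(-0.0874)] tcp -0.094 [ 189  250  114   88 7141] [ 0.3  -0.55  1.66] [ 0.551  -0.0895  0.0145]
```

```bash
python3 -m inch '[{"slide":[0,-0.25,0],"turn":0,"grip":0},{"slide":[0,-0.5,0],"turn":0,"grip":0},{"slide":[0,-0.75,0],"turn":0,"grip":0},{"slide":[0,-1,0],"turn":0,"grip":0},{"slide":[0,-1.25,0],"turn":0,"grip":0},{"slide":[0,-1.5,0],"turn":0,"grip":0},{"slide":[0,-1.75,0],"turn":0,"grip":0},{"slide":[0,-2,0],"turn":0,"grip":0},{"slide":[0,-2.25,0],"turn":0,"grip":0},{"slide":[0,-2.5,0],"turn":0,"grip":0},{"slide":[0,-2.75,0],"turn":0,"grip":0},{"slide":[0,-3,0],"turn":0,"grip":0},{"slide":[0,-3.25,0],"turn":0,"grip":0},{"slide":[0,-3.5,0],"turn":0,"grip":0},{"slide":[0,-3.75,0],"turn":0,"grip":0},{"slide":[0,-4,0],"turn":0,"grip":0},{"slide":[0,-4.25,0],"turn":0,"grip":0},{"slide":[0,-4.5,0],"turn":0,"grip":0},{"slide":[0,-4.75,0],"turn":0,"grip":0},{"slide":[0,-5,0],"turn":0,"grip":0}]'
python3 look.py pics/w7.png
```

```text
time: 12.9
eef_pos: [0.5478, -0.0396, 0.0145]
tcp_rot: [1.0, 0.031, 0.0, 0.0]
contact_force: [0.7, -1.3, 4.4]
opening: -0.0
finger_force: 2.5
disc ends jig x [np.float64(0.0111), np.float64(-0.0374)] tcp -0.044 [ 188  249  115   89 7303] [ 0.72 -1.28  4.36] [ 0.5478 -0.0396  0.0145]
```

```bash
python3 -m inch '[{"slide":[0,0,0],"turn":0,"grip":0},{"slide":[0,0,0],"turn":0,"grip":0}]'; python3 -c "
from h import *
s=ctrl.get_state();print(s['contact_force'],s['wrist_torque'],s['joint_efforts'])"
```

```text
time: 13.15
eef_pos: [0.5478, -0.0393, 0.0145]
tcp_rot: [1.0, 0.031, 0.0, -0.0]
contact_force: [-0.3, 0.9, 5.7]
opening: -0.0
finger_force: 2.7
[-0.34912127  0.94817049  5.72812316] [ 0.26897668 -0.04795206 -0.0160594 ] [-5.23877665e-01 -3.11483753e+01 -2.00878340e+01 -2.19611702e-01
 -2.48417835e-02 -2.77861705e-03]
```

View pics/w7.png

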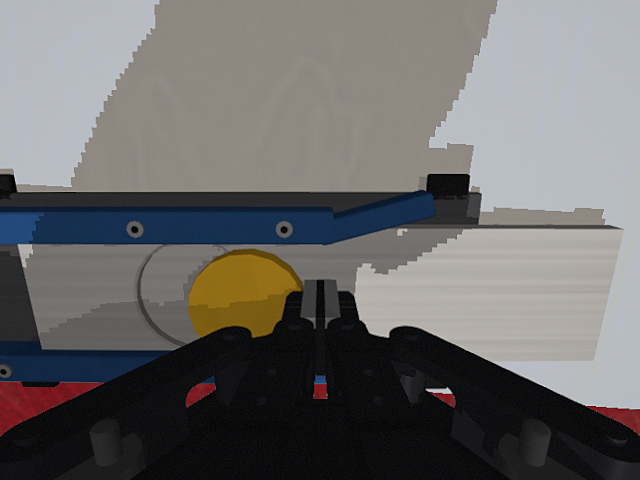

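The disc is in the channel at (240,295), with the pocket's edge at (140,300) ahead of it. The upward force of about 5 N is unexpected, so I ease the tool up slightly to see whether it goes.

```bash
python3 -m inch '[{"slide":[0,0,-0.04],"turn":0,"grip":0},{"slide":[0,0,-0.04],"turn":0,"grip":0},{"slide":[0,0,-0.04],"turn":0,"grip":0}]'; python3 -c "
from h import *
s=ctrl.get_state();print(s['contact_force'],s['wrist_torque'],s['joint_efforts'])"
```

```text
time: 13.45
eef_pos: [0.5475, -0.0395, 0.0146]
tcp_rot: [1.0, 0.031, -0.0, -0.0]
contact_force: [0.7, 1.2, 2.8]
opening: 0.001
finger_force: 1.5
[0.66315898 1.18480366 2.84077855] [ 0.12697721 -0.0861793   0.0062764 ] [-5.37160188e-01 -3.22337329e+01 -2.08215147e+01 -2.13116887e-01
  3.57138540e-02 -8.74807098e-03]
```

```bash
python3 -m inch '[{"slide":[0,0,-0.04],"turn":0,"grip":0},{"slide":[0,-0.1,-0.04],"turn":0,"grip":0},{"slide":[0,-0.35,-0.04],"turn":0,"grip":0},{"slide":[0,-0.6,-0.04],"turn":0,"grip":0},{"slide":[0,-0.85,-0.04],"turn":0,"grip":0},{"slide":[0,-1.1,-0.04],"turn":0,"grip":0},{"slide":[0,-1.35,-0.04],"turn":0,"grip":0},{"slide":[0,-1.6,-0.04],"turn":0,"grip":0}]'; python3 look.py pics/w8.png
```

```text
time: 14.25
eef_pos: [0.5468, -0.0235, 0.0153]
tcp_rot: [1.0, 0.031, 0.0, 0.0]
contact_force: [0.2, 0.1, -0.2]
opening: 0.001
finger_force: 0.4
disc ends jig x [np.float64(0.0262), np.float64(-0.0216)] tcp -0.0279 [ 190  248  114   90 7273] [ 0.25  0.05 -0.16] [ 0.5468 -0.0235  0.0153]
```

```bash
python3 -m inch '[{"slide":[0,-0.2,0.03],"turn":0,"grip":0},{"slide":[0,-0.45,0.03],"turn":0,"grip":0},{"slide":[0,-0.7,0.03],"turn":0,"grip":0},{"slide":[0,-0.9,0.03],"turn":0,"grip":0}]'; python3 look.py pics/w9.png
```

```text
time: 14.7
eef_pos: [0.5459, -0.0146, 0.0148]
tcp_rot: [1.0, 0.031, -0.0, -0.0]
contact_force: [-0.7, -0.3, -0.4]
opening: -0.002
finger_force: 0.2
disc ends jig x [np.float64(0.0342), np.float64(-0.0127)] tcp -0.0189 [ 192  245  112   93 7389] [-0.71 -0.32 -0.44] [ 0.5459 -0.0146  0.0148]
```

```bash
python3 -m inch '[{"slide":[0,-0.2,0],"turn":0,"grip":0}]'; python3 look.py pics/w10.png
```

```text
time: 14.85
eef_pos: [0.546, -0.0129, 0.0148]
tcp_rot: [1.0, 0.032, 0.0, 0.0]
contact_force: [0.6, -4.1, -0.4]
opening: 0.001
finger_force: 2.0
disc ends jig x [np.float64(0.0352), np.float64(-0.0111)] tcp -0.0173 [ 193  245  111   93 7380] [ 0.6  -4.11 -0.37] [ 0.546  -0.0129  0.0148]
```

A firm push-back of 4 N: the disc has caught. Backing off, rising and looking.

```bash
python3 -m inch '[{"slide":[0,0.3,0],"turn":0,"grip":0},{"slide":[0,1,0],"turn":0,"grip":0},{"slide":[0,2.5,0],"turn":0,"grip":0},{"slide":[0,4,0],"turn":0,"grip":0},{"slide":[0,4,-3],"turn":0,"grip":0},{"slide":[0,4,-6],"turn":0,"grip":0},{"slide":[0,4,-9],"turn":0,"grip":0},{"slide":[0,4,-9],"turn":0,"grip":0},{"slide":[0,4,-9],"turn":0,"grip":0}]'; python3 look.py pics/w11.png
python3 - <<'E'
from h import *
p,d=ctrl.read_camera("wrist"); b,ct=disc(p); print(b,ct)
s,p,d,T,M,c=wrist("pics/w12.png")
n=cv2.undistortPoints(np.array([[ct]],float),c["K"],c["D"])[0,0]
def z(x,y): 
    q=cv2.undistortPoints(np.array([[[x,y]]],float),c["K"],c["D"])[0,0]; k=d[y,x]; return (M@[q[0]*k,q[1]*k,k,1])[:3].round(4)
x,y=map(int,ct)
for a,e in [(0,0),(15,0),(-15,0),(0,15),(0,-15),(-60,0),(70,0)]: print((x+a,y+e),z(x+a,y+e))
E
```

```text
time: 15.8
eef_pos: [0.549, -0.0539, 0.1056]
tcp_rot: [1.0, 0.031, 0.001, 0.0]
contact_force: [-0.4, -0.6, 0.6]
opening: 0.001
finger_force: 0.0
disc ends jig x [np.float64(0.0351), np.float64(-0.0137)] tcp -0.0584 [ 179  209   74   72 4138] [-0.43 -0.6   0.59] [ 0.549  -0.0539  0.1056]
[ 179  208   74   72 4185] [215.80979689 243.29510155]
(215, 243) [0.5438 0.0174 0.0153]
(230, 243) [0.5448 0.0069 0.0164]
(200, 243) [0.5438 0.0269 0.0173]
(215, 258) [0.5336 0.0171 0.0169]
(215, 228) [0.5547 0.0168 0.0169]
(155, 243) [0.5406 0.0593 0.0133]
(285, 243) [ 0.546  -0.0298  0.0128]
```

View pics/w12.png

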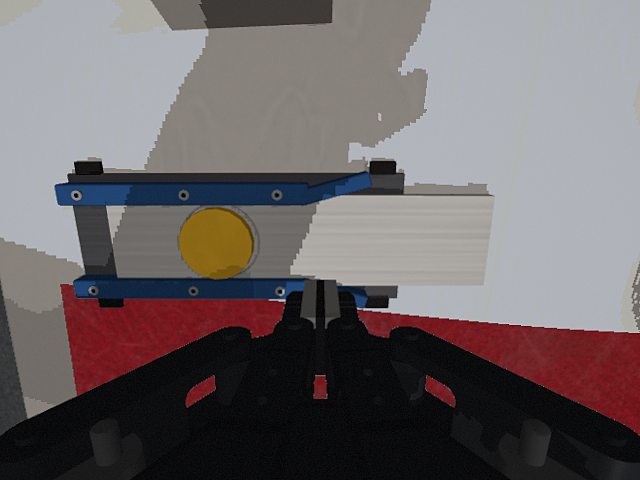

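The disc, at (216,243), lies flat in the pocket with the pocket's rim visible round it. Depth puts its top at about 16.5 mm, against the plate at about 13 mm, so it is seated rather than sliding on the plate (21 mm).

```bash
python3 -c "
from plant import ctrl
print(ctrl.sign_off())"
```

```text
the job is handed in; nothing more can be done
None
```

The disc was slid into the pocket, where it caught at about 4 N; it lies flat and untouched with its top at about 16.5 mm, and I handed the job in at about 16 s (no verdict was shown).

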